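# Point out a stray socket and its empty post

### The job

Three sockets were left off their rails on the workshop bench. Show the apprentice where the short, wide one goes: point at it with the fingertips held two or three centimetres straight above its mouth for two seconds, then point in the same way at the empty post on the rail of sockets like it, and finish still pointing there. Touch, move or lift nothing, and do not bring the fingertips down over the other two loose sockets or the other rails' empty posts.

Things in the scene. Friction and masses are not known exactly. Their poses are not given: they have to be found in the camera images.
- socket_wide_top (a point): The short, wide loose socket: chrome steel, 32 mm across its mouth, 24 mm across its lower end, 38 mm tall, standing loose and upright on the bench. The point is the centre of its open top (mouth), 38 mm above the bench; z up.
- socket_deep_top (a point): The long, narrow loose socket: chrome steel, 20 mm across its mouth, 24 mm across its lower end, 77 mm tall, standing loose and upright. The point is the centre of its top, 77 mm above the bench.
- socket_small_top (a point): The smallest loose socket: chrome steel, 17 mm across, 28 mm tall, standing loose and upright. The point is the centre of its top, 28 mm above the bench. The three loose sockets stand in any order to the robot's right, their centres at least 60 mm apart.
- rail_wide: Rail for short, wide sockets: a fixed red plastic strip, 44 mm wide, 284 mm long, 12 mm thick, with six places 44 mm apart. Five chrome sockets, 24 to 34 mm across their mouths and 38 mm tall, are fast on it with their tops 50 mm above the bench; the fifth place from its +y end, between the 30 mm and the 34 mm sockets, is empty. Origin: centre of its underside; y runs along it, z up.
- post_wide (a point): Top centre of the empty post on rail_wide: a bare black square post, 12.7 mm wide, 17 mm tall on the strip, its top 29 mm above the bench, at x = 0, y = -66 mm in the rail's frame.
- rail_small: Rail for small sockets: a fixed red strip, 44 x 236 x 12 mm, with six places 36 mm apart. Its five sockets are 13 to 22 mm across and 28 mm tall (tops 40 mm above the bench); the third place from its +y end is empty. Origin: centre of its underside; y runs along it.
- post_small (a point): Top centre of the empty post on rail_small: black, 9.5 mm square, its top 24 mm above the bench.
- rail_deep: Rail for long (deep) sockets: a fixed red strip, 44 x 240 x 12 mm, with five places 44 mm apart. Its four sockets are 18 to 26 mm across and 77 mm tall (tops 89 mm above the bench); the second place from its +y end is empty. The three rails lie side by side, about 95 mm apart, in any order. Origin: centre of its underside; y runs along it.
- post_deep (a point): Top centre of the empty post on rail_deep: black, 12.7 mm square, its top 29 mm above the bench.
- socket_wide: The short, wide loose socket again; origin at the centre of its underside.
- socket_deep: The long, narrow loose socket again; origin at the centre of its underside.
- socket_small: The smallest loose socket again; origin at the centre of its underside.
- ratchet: Bystander: chrome ratchet handle with a black grip, 258 mm long, 36 mm tall at its head, lying loose along y beyond the rails. Origin at the middle of its underside.
- extension: Bystander: chrome extension bar, 147 mm long, 19 mm thick, lying loose, roughly along the robot's left-right direction, beyond the loose sockets. Origin at the middle of its underside.
- grease: Bystander: closed jar of grease, 72 mm across, 70 mm tall, standing loose to the left of the rails. Origin at the centre of its underside.
- case: Bystander: shut grey tool case, 300 x 400 x 96 mm, fixed, lying to the right of the loose sockets. Origin at the centre of its underside.

How it is judged:
By the outcome, as a careful person would: the job done as asked, in the order asked, and still so for the second after the job is handed in, with the robot touching nothing.
It also fails if it takes over 43 s, if anything falls off the work surface, if the arm or the gripper's body presses on something with over 40 N, if the wrist force passes 120 N, or if a joint passes its speed limit or range.

### The arm

A 7-joint arm with a two-finger parallel gripper is mounted at the origin on the work surface. World frame = base frame: x ahead of the robot, y to its left, z up, the work surface at z = 0. Lengths are in m, angles in rad, forces in N, time in s.
With the tool pointing down it reaches from about 0.4 to 0.9 m from the base axis. Payload 5.5 kg.
Tool frame: the origin (TCP) lies at the very end of the fingers, on their centre line; the grasp point (between the pads) lies 19 mm behind it (env.grip_point_offset is the distance from the TCP to the grasp point, in m); x points along the fingers, z is the direction in which the jaws open and shut, and the axes are right-handed (so a half turn about x gives the same grasp; the last joint's range is limited). The gripper opens to 92 mm and grips with 3 to 60 N. Pads are 19 mm wide; open, the fingers measure 130 mm over their backs; the gripper's body (75 mm by 190 mm) begins 47 mm behind the grasp point.
Start: joints at [-0.998, 0.501, -0.427, 1.55, 0.221, 1.138, -0.21], TCP at [0.198, 0.619, 0.227] pointing down, gripper open.
Joint ranges: [-2.88, 2.88], [-0.31, 2.03], [-1.54, 1.56], [0.2, 2.42], [-1.41, 4.55], [0.19, 2.02], [-2.57, 2.57]. Speed limits (rad/s): [2.57, 2.57, 3.14, 3.14, 3.14, 3.14, 3.14].

### API

Orientations are given as a 3x3 rotation matrix whose columns are the frame's x, y, z axes.
In Python, from workcell import env, effector, planner, telemetry, vision, job_done gives the robot as it stands. Calls block until the motion is done:
- env.move_pose(position, orientation): joint-space move of the TCP to a pose.
- env.line_to(position, attitude=None, v=0.15): straight line of the TCP; attitude=None keeps the orientation; v is the mean speed in m/s.
- env.move_joints(angles): joint-space move.
- effector.gripper_to(opening, newtons=None): opening from 0.0 (shut) to 1.0 (fully open); newtons is the grip in N (None keeps the last); returns when the fingers have stopped.
- env.sleep(seconds).
- planner.solve_ik(position, orientation): joint angles nearest the present ones, or None.
- telemetry.read_state(): the state.
- vision.grab_frame(name): name is "scene" or "side" or "wrist"; returns (picture, depth): 480x640x3 uint8, red, green, blue; 480x640 float32, m along the optical axis (not along the pixel's ray), 0 where there is no reading.
- vision.camera_model(name): a dict with "K" (3x3 intrinsics, pixels), "R" (3x3) and "t" (3): a world point X has camera coordinates R X + t; the wrist camera has in their place "T_tool_cam" (4x4, takes a point from camera to tool coordinates, whose origin is the TCP and whose axes are the tool frame's). Camera axes: x right, y down, z forward; pixel columns grow to the right and rows downward; lengths in m; the calibration is good to about 2 mm. A picture is of the moment at which its call begins: read the wrist's pose just before it. camera_model takes no time and is no camera call.
A pose or a line that the arm cannot do raises env.Unreachable and nothing moves.
- job_done(): hands the job in, once; it reports no verdict.
The state is a dict: "time_s": time; "joint_pos": joint angles; "joint_vel": joint speeds; "joint_torque": joint torques, N m; "tcp_pos": TCP position; "tcp_rot": TCP orientation; "contact_force": force on the tool from outside, world axes, zero at the start; "moment": the same for the moment, N m; "opening": opening from 0.0 (shut) to 1.0 (fully open).
Only numpy, scipy, OpenCV 4.12 (cv2) and the standard library are available. Lean on these libraries where they do the work, as an engineer would, in place of code of your own. Each camera call takes 0.05 s, during which the arm holds its last target.

## Working session

There is one attempt and no reset: what is moved stays moved. The work goes in short steps, each a Python script; the robot and the scene stay as the last script left them, time stands still between calls to the robot, and variables do not carry over. Pictures are saved under pics/ and viewed, and the job is handed in when it is done.

```bash
mkdir -p pics
cat > h.py <<'E'
import numpy as np, cv2
from workcell import env, effector, planner, telemetry, vision, job_done
def save(n,im): cv2.imwrite(f'pics/{n}.png',im[:,:,::-1])
E
python3 - <<'E'
from h import *
for n in ("scene","side"):
    p,d=vision.grab_frame(n); m=vision.camera_model(n)
    save(n+'0',p); np.savez(n+'.npz',p=p,d=d,**m)
    print(n,m['K'].round(1).tolist(),(-m['R'].T@m['t']).round(3),m['R'].round(2).tolist())
s=telemetry.read_state();print(s['time_s'],s['tcp_pos'],np.round(s['tcp_rot'],2),s['opening'])
E
```

```text
scene [[505.2, 0.0, 319.2], [0.0, 505.2, 243.4], [0.0, 0.0, 1.0]] [1.193 0.561 1.243] [[-0.69, 0.72, -0.01], [0.58, 0.55, -0.6], [-0.42, -0.42, -0.8]]
side [[552.8, 0.0, 313.9], [0.0, 552.8, 241.5], [0.0, 0.0, 1.0]] [ 0.096 -0.789  1.039] [[0.82, -0.57, 0.0], [-0.41, -0.6, -0.68], [0.39, 0.56, -0.73]]
0.1 [0.19800571 0.61843569 0.22577855] [[-0.   -0.95  0.3 ]
 [-0.    0.3   0.95]
 [-1.    0.   -0.  ]] 1.0015983328011269
```

View pics/scene0.png

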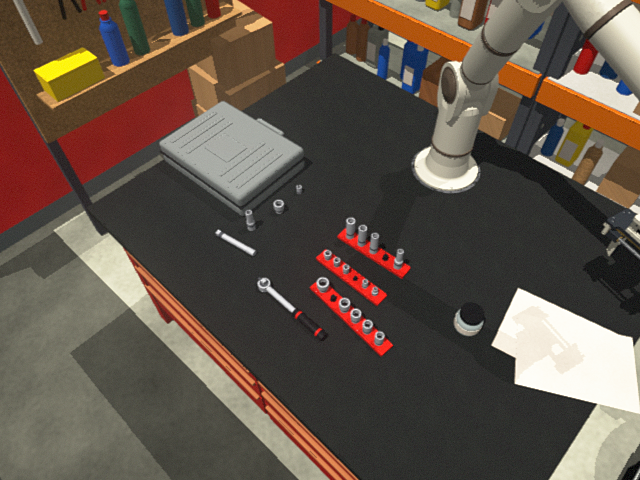

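View pics/side0.png

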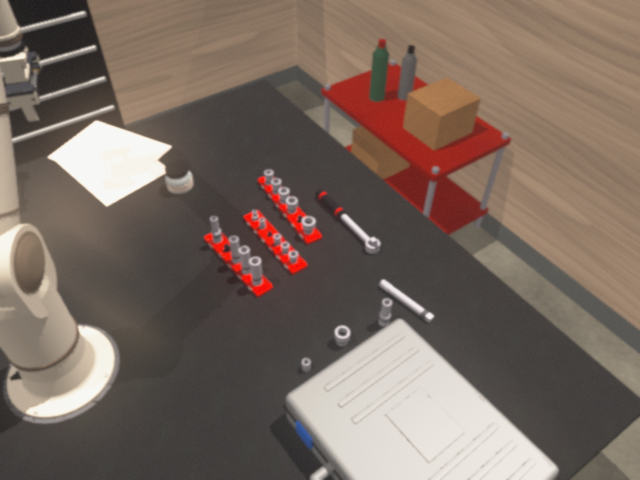

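Scene view: the loose sockets are deep at (250,218), wide at (279,206) and small at (299,189). The farthest rail, with its empty post near (333,298), holds wide sockets. In the side view the wide socket is at (342,335) and that post is near (300,216). I'll zoom in.

Run:
```python
from h import *
a=np.load('scene.npz')['p'];b=np.load('side.npz')['p']
def crop(im,x,y,w,h,s): return cv2.resize(im[y:y+h,x:x+w],None,fx=s,fy=s,interpolation=cv2.INTER_CUBIC)
A=np.hstack([crop(a,300,260,100,100,4),crop(a,235,170,100,100,4)])
B=np.hstack([crop(b,240,160,100,100,4),crop(b,290,285,110,100,4)[:,:400]])
save('za',A);save('zb',B)
```

```text
(no output)
```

View pics/za.png

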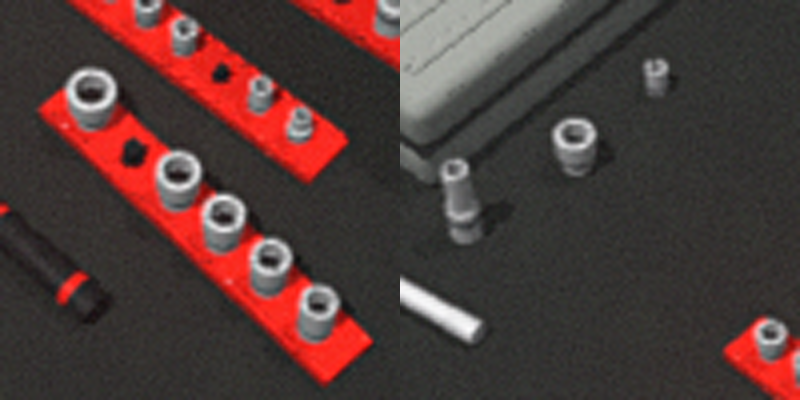

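View pics/zb.png

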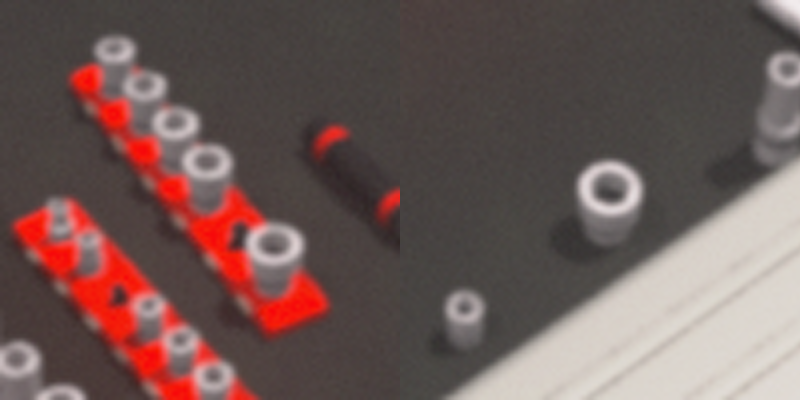

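```bash
cat >> h.py <<'E'
def cast(n,u,v,z):
    m=vision.camera_model(n); c=-m['R'].T@m['t']; r=m['R'].T@np.linalg.solve(m['K'],[u,v,1]); return c+r*(z-c[2])/r[2]
E
python3 - <<'E'
from h import *
def cr(x0,y0,px,py): return x0+(px+.5)/4-.5, y0+(py+.5)/4-.5
S=lambda x,y,z,o=(300,260):cast('scene',*cr(*o,x,y),z).round(4)
D=lambda x,y,z,o=(240,160):cast('side',*cr(*o,x,y),z).round(4)
print('wide',S(575-400,134,.038,(235,170)),D(610-400,190,.038,(290,285)))
print('deep',S(456-400,168,.077,(235,170)),D(787-400,69,.077,(290,285)))
print('small',S(656-400,67,.028,(235,170)),D(464-400,306,.028,(290,285)))
print('post direct',S(133,148,.029),D(238,231,.029))
for nm,f,P in(('sc',S,[(91,90),(179,172),(223,214),(270,258),(319,304)]),('si',D,[(274,244),(207,163),(175,126),(144,87),(115,49)])):
    q=np.array([f(*p,.05) for p in P]);
    k=np.array([0,2,3,4,5]); 
    c=np.polyfit(k,q[:,:2],1); print(nm,q[:,:2].tolist(),'post fit',c[0]+c[1],'pitch',c[0],np.linalg.norm(c[0]))
m=vision.camera_model('wrist');print(m['T_tool_cam'].round(3),m['K'].round(0).tolist())
E
```

```text
wide [ 0.5303 -0.2728  0.038 ] [ 0.5261 -0.2767  0.038 ]
deep [ 0.6368 -0.2867  0.077 ] [ 0.6342 -0.2886  0.077 ]
small [ 0.4293 -0.2841  0.028 ] [ 0.4252 -0.286   0.028 ]
post direct [0.6585 0.0814 0.029 ] [0.6488 0.0754 0.029 ]
sc [[0.6536, 0.0367], [0.6601, 0.125], [0.6638, 0.1678], [0.6672, 0.2118], [0.6706, 0.2564]] post fit [0.65691081 0.0806027 ] pitch [0.00341622 0.04385405] 0.04398691385186999
si [[0.6496, 0.0348], [0.6556, 0.1219], [0.6578, 0.1644], [0.6616, 0.2097], [0.6662, 0.2549]] post fit [0.65235135 0.07804459] pitch [0.00322703 0.04394189] 0.044060226582166774
[[-0.    -0.288  0.958 -0.158]
 [ 0.    -0.958 -0.288  0.078]
 [ 1.     0.     0.     0.001]
 [ 0.     0.     0.     1.   ]] [[408.0, 0.0, 321.0], [0.0, 408.0, 235.0], [0.0, 0.0, 1.0]]
```

Run:
```python
from h import *
for s in (1,-1):
  for nm,p in(('w',[.528,-.275,.2]),('wl',[.528,-.275,.063]),('p',[.6547,.0793,.2]),('pl',[.6547,.0793,.054])):
    z=np.array([s,0,0.]);x=np.array([0,0,-1.]);R=np.c_[x,np.cross(z,x),z]
    q=planner.solve_ik(p,R); print(s,nm,None if q is None else np.round(q,2))
effector.gripper_to(0.0)
s=telemetry.read_state();print(s['time_s'],s['opening'])
```

```text
1 w [ 0.03  0.44  0.53  1.75 -0.25  1.03  0.65]
1 wl [ 0.05  0.63  0.52  1.83 -0.42  0.79  0.78]
1 p [-0.18  0.51  0.03  1.56 -0.02  1.07 -0.15]
1 pl [-0.19  0.68  0.04  1.65 -0.04  0.81 -0.13]
-1 w [-0.43  0.83  1.36  1.76 -0.85  1.29 -2.  ]
-1 wl [-0.32  0.93  1.13  1.84 -0.98  1.06 -1.93]
-1 p [ 0.6   0.9  -1.3   1.53  0.88  1.39  2.37]
-1 pl [-0.92  1.22  1.35  1.68 -1.23  1.32 -2.47]
1.5417 0.003984944143178619
```

```bash
cat >> h.py <<'E'
R1=np.array([[0,0,1.],[0,1,0],[-1,0,0]])
def wpose():
    s=telemetry.read_state(); T=np.eye(4);T[:3,:3]=s['tcp_rot'];T[:3,3]=s['tcp_pos']; return s,T@vision.camera_model('wrist')['T_tool_cam']
def castw(T,u,v,z):
    K=vision.camera_model('wrist')['K'];r=T[:3,:3]@np.linalg.solve(K,[u,v,1]);return T[:3,3]+r*(z-T[2,3])/r[2]
def projw(T,X):
    K=vision.camera_model('wrist')['K'];c=T[:3,:3].T@(np.array(X)-T[:3,3]);c=K@c;return c[:2]/c[2]
E
python3 - <<'E'
from h import *
env.move_pose([.528,-.275,.18],R1)
s,T=wpose(); p,d=vision.grab_frame('wrist'); save('w1',p); np.savez('w1.npz',p=p,d=d,T=T)
print(s['time_s'],s['tcp_pos'],projw(T,[.528,-.275,.038]))
E
```

```text
4.875 [ 0.52855776 -0.2739817   0.17989997] [319.44630722 221.38519918]
```

View pics/w1.png

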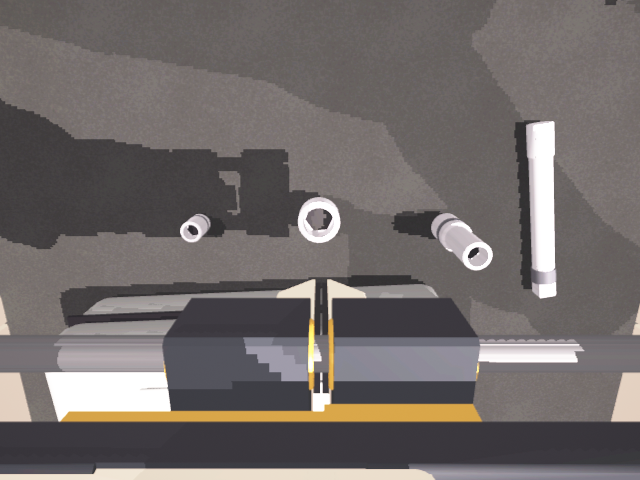

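The wrist view shows the wide mouth centred at about (319,220), against a predicted (319,221). All three views agree, so I'll descend and point.

Run:
```python
from h import *
p=np.load('w1.npz');T=p['T'];print(castw(T,319.3,220,.038))
env.line_to([.528,-.275,.063],R1,v=0.1)
a=telemetry.read_state()
env.sleep(1.3)
s,T=wpose(); p,d=vision.grab_frame('wrist'); save('w2',p)
p,d=vision.grab_frame('side'); save('s2',p[250:420,200:500].repeat(2,0).repeat(2,1))
env.sleep(1.3)
s=telemetry.read_state();print(a['time_s'],s['time_s'],a['tcp_pos'],s['tcp_pos'],s['contact_force'])
```

```text
[ 0.52788742 -0.27391127  0.038     ]
6.2417 8.9417 [ 0.52857689 -0.27533512  0.06372959] [ 0.52797246 -0.27499336  0.06298516] [-0.2768278   0.19779409 -0.04613209]
```

View pics/w2.png

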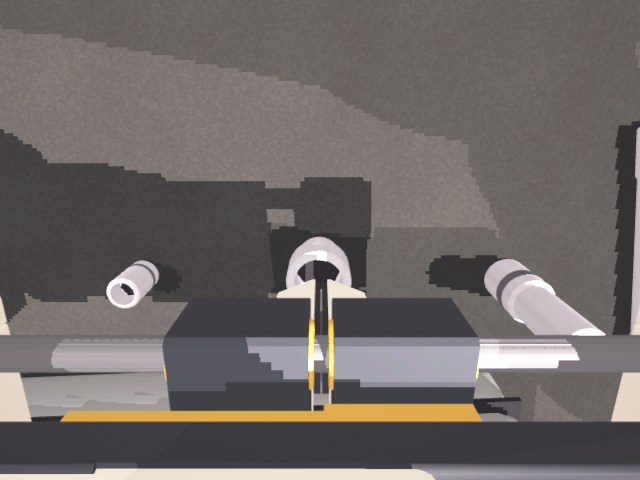

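View pics/s2.png

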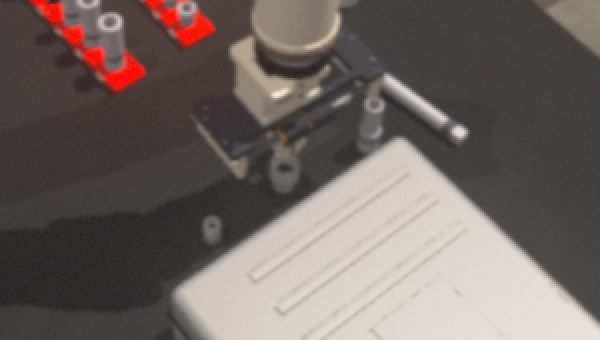

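The wrist view shows the fingertips at (320,285) over the wide mouth, which is partly hidden behind them. The side view agrees, with the socket at crop position (285,170). The pose held 2.7 s with no contact, so I'll move to the post.

Run:
```python
from h import *
env.line_to([.528,-.275,.19],R1,v=0.12)
env.move_pose([.6547,.0793,.19],R1)
env.sleep(.3)
s,T=wpose(); p,d=vision.grab_frame('wrist'); save('w3',p); np.savez('w3.npz',p=p,d=d,T=T)
print(s['time_s'],s['tcp_pos'],projw(T,[.6547,.0793,.029]))
```

```text
11.8583 [0.65478457 0.07812265 0.19016294] [320.07546716 212.52346283]
```

View pics/w3.png

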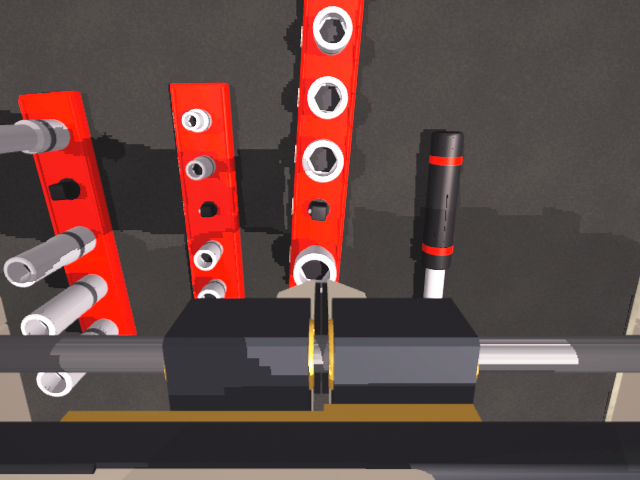

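The wrist view shows the wide rail's empty post at about (319,210), against a predicted (320,212), so they agree to about 1 mm. I'll descend.

Run:
```python
from h import *
T=np.load('w3.npz')['T'];print(castw(T,319,210.5,.029))
env.line_to([.6545,.0797,.054],R1,v=0.1)
env.sleep(1.3)
s,T=wpose(); p,d=vision.grab_frame('wrist'); save('w4',p)
p,d=vision.grab_frame('scene'); save('s4',p[180:380,220:480].repeat(3,0).repeat(3,1))
env.sleep(1.3)
s=telemetry.read_state();print(s['time_s'],s['tcp_pos'],s['contact_force'])
```

```text
[0.65383853 0.08097182 0.029     ]
16.1167 [0.65450637 0.0796797  0.05401831] [0.11869559 0.53236796 0.49037528]
```

View pics/w4.png

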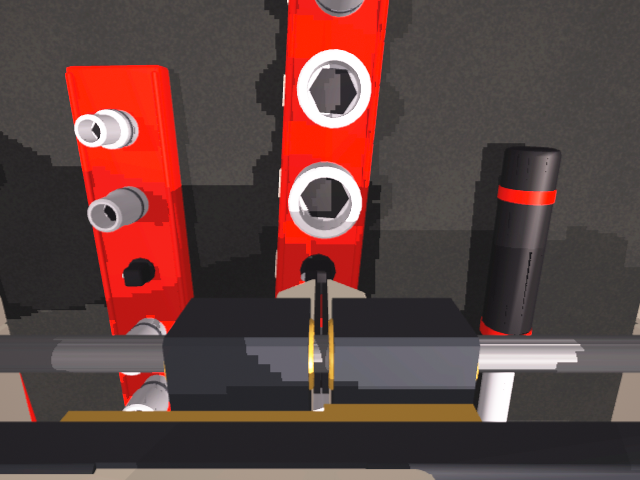

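View pics/s4.png

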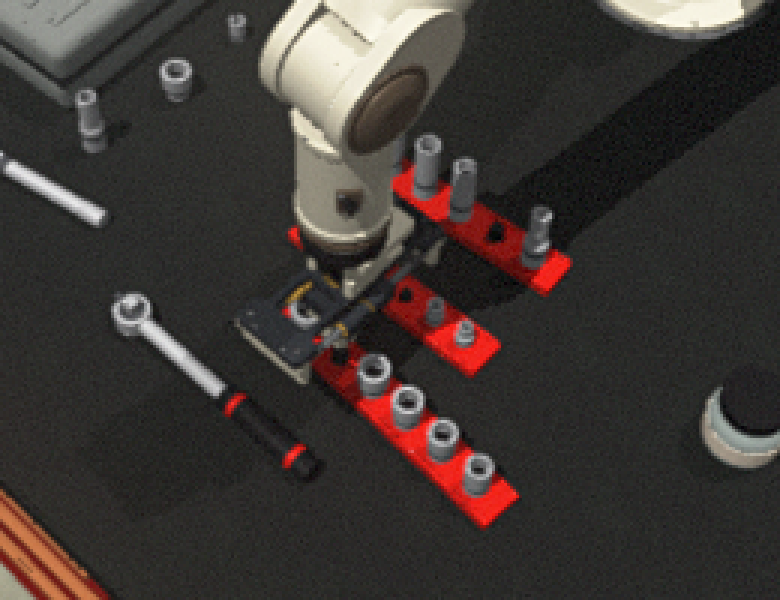

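The wrist view shows the fingertips at (320,285) over the post at (318,268). In the scene view they are above the post at crop position (340,353), with nothing disturbed.

Run:
```python
from h import *
job_done()
```

```text
the job is handed in; nothing more can be done
```

I pointed at the short, wide socket, then at the empty post on the wide-socket rail, and handed the job in at about 16 s with the arm still pointing at the post.

- **Socket:** with the gripper shut, I held the fingertips 25 mm above the mouth, at (0.528, −0.275), for 2.7 s.
- **Post:** the fingertips ended 25 mm above the post's top, at (0.6545, 0.0797). I held there 2.6 s or a little more before handing in.
- **Position checks:** the wrist camera agreed with the aim points to about 1 mm over the socket and 1.5 mm over the post. The scene and side cameras differed by up to 6 mm on the socket and 5 mm on the post fitted from its neighbouring sockets. I aimed between them. The side camera's direct sighting of the post, which was partly hidden, was the one outlier, about 7 mm off the final aim.
- **Contact:** the measured force stayed below 1 N at both holds, and in the last pictures nothing looked disturbed. The fingertips did not come down over the other loose sockets or posts, and I planned the crossings at about 0.19 m or higher.

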